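# Clamp the razor in its twist-collar holder

## Robot

A 6-joint arm with a two-finger parallel gripper is mounted at the origin on the work surface. World frame = base frame: x ahead of the robot, y to its left, z up, the work surface at z = 0. Lengths are in m, angles in rad, forces in N, time in s.
With the tool pointing down it reaches from about 0.4 to 0.825 m from the base axis. Payload 7 kg.
Tool frame: the origin (TCP) lies between the finger pads; the fingertips stand 22 mm ahead of it and the grasp point (between the pads) lies 3 mm ahead of it (arm.tip_reach is the distance from the TCP to the fingertips, in m); z points along the fingers, y is the line along which they close (so a half turn about z gives the same grasp; the last joint's range is limited). The gripper opens to 88 mm and grips with 3 to 60 N. Pads are 19 mm wide; open, the fingers measure 130 mm over their backs; the gripper's body (78 mm by 193 mm) begins 47 mm behind the grasp point.
Start: joints at [1.442, 0.359, 0.012, 0, -1.224, -0.288], TCP at [0.273, 0.617, 0.249] pointing down, gripper open.
Joint ranges: [-3.07, 3.07], [-1.43, 2.12], [-1.02, 1.25], [-3.03, 1.67], [-3.05, -0], [-3.03, 3.03]. Speed limits (rad/s): [2.39, 2.39, 3.01, 3.14, 3.14, 3.14].

## Interface

Orientations are given as [roll, pitch, yaw] about the fixed x, y, z axes, in that order (R = Rz(yaw) Ry(pitch) Rx(roll)).
In Python, from station import arm, viewer gives the robot as it stands. The module is installed in compiled form; this text tells all that it offers.
- The arm moves only by the tool apply_moves, never from a script. Its argument "commands" is a list that holds one entry, the list of rows, each a list of 5 numbers: the closure, from -1 (fully open) to 1 (shut), then the shift along the world's x, y, z as a fraction of full scale, then the turn about the world's z as a fraction of full scale. In form: [[[fingers, tx, ty, tz, yaw], ...]]. A call has 1 to 12 rows; each row shifts and turns the commanded pose from where the row before left it; what a row does not reach is not made up. Full scale, the value 1, is 20 cm for a shift and pi rad for a turn. A row lasts 1/10 s, in which the tool goes at most 50 mm and 8.59 degrees, less where a joint would pass 70% of its speed; a pose out of reach is approached as far as the arm can. A call with a number of a shift or a turn outside -1 to 1 is refused whole. A call with a gripper value outside its range is refused whole. The fingers move at their own pace and stop on an object; "force" is the grip in N (left out, the last holds). Time passes only in rows, so rows that do not move let the fingers close. It gives the time, the measured TCP pose, the force, the opening and the grip force at its end, in the units of the state.
- arm.get_state(): the state, without advancing time (a new reading comes with each control period).
- viewer.grab_frame(name): name is "scene" or "top" or "wrist"; returns a dict with "image" (384x512x3 uint8, blue, green, red), "mtx" (3x3 intrinsics, pixels), "rvec" (rotation vector, rad) and "tvec" (3), from world to camera coordinates, as OpenCV has them. Camera axes: x right, y down, z forward; pixel columns grow to the right and rows downward; lengths in m; the calibration is good to about 2 mm. A picture is of the moment at which its call begins. There is no depth.
- arm.job_done(): hands the job in; it is judged then, once.
The state is a dict: "t": time; "q": joint angles; "qd": joint speeds; "joint_efforts": joint torques, N m; "eef_pos": TCP position; "ee_rot": TCP orientation; "force": force on the tool from outside, world axes, zero at the start; "moment": the same for the moment, N m; "width": finger opening in m; "gripper_force": force on a finger pad.
Only numpy, scipy, OpenCV 4.12 (cv2) and the standard library are available. Lean on these libraries where they do the work, as an engineer would, in place of code of your own. Each camera call takes 0.05 s, during which the arm holds its last target. There are 200 camera calls.

## Task

Two identical twist-collar razor holders stand on the basin ledge, and the razor stands loose in one of them. Turn the collar of that holder clockwise, seen from above, until its three jaws hold the razor firmly, then let go; leave the razor standing in its holder and leave the empty holder's collar as it is.

Things in the scene. Friction and masses are not known exactly. Their poses are not given: they have to be found in the camera images.
- razor: Steel razor, 50 g: round handle 11 mm across, 95 mm long, with a crossbar head on top, 36 x 10 mm and 6 mm high. Origin at the centre of the handle's foot, z up along the handle. It stands loose, nearly upright, in the 16 mm wide bore of its holder, foot 30 mm above the ledge; the head's top is 130 mm above the ledge, 25 mm above the collar's top.
- holder_collar_mid (a point): Middle of the black twist collar of the razor's holder, on its upright axis, 95 mm above the ledge. The collar is oblong: 68 mm long (its x, white dot at +x), 46 mm across two parallel flats (its y), 20 mm high; the axes turn with it. Grasp it from above across the flats. Below: a fixed column 44 mm across; on top: three swinging steel jaws 8 mm high within 20 mm of the axis.
- holder_collar (a joint): Turn of that collar in rad: 0 fully open, growing clockwise seen from above, starts at 0 to 0.25. The three jaws swing in together, about 5 mm per rad, and meet the handle at about 1.1; turning on to about 1.3 (it stiffens) clamps the razor. Released, it may spring back some 0.1 and stays there. Friction 0.15 N m.
- spare_collar (a joint): Turn of the collar of the identical, empty holder, same meaning, starting at 0 to 0.25. It stays as it is.
Not all that is in view belongs to the job. What is shaped like the part that bears holder_collar_mid but blue, purple or turquoise is not meant.

How it is judged:
At the end, for the whole second after the job is handed in: The collar of the holder with the razor is turned past 1.05 rad and its jaws press on the razor's handle (over 4 N in all); the razor stands in the bore, upright within 10 degrees, within 10 mm of the holder's axis and raised no more than 15 mm, at rest; the empty holder's collar is below 0.45 rad (value of joint holder_collar above 1.05 rad and contact force between razor and holder above 4 N and angle between razor's own z axis and vertical below 0.17 rad and horizontal distance between razor and holder_collar_mid below 0.01 m and z of razor in the frame of holder_collar_mid below -0.05 m and value of joint spare_collar below 0.45 rad and linear speed of razor below 0.02 m/s); the robot touches nothing.
It fails at once if the empty holder's collar is turned (value of joint spare_collar above 0.45 rad).
It also fails if it takes over 32 s, if anything falls off the work surface, if the arm or the gripper's body presses on something with over 40 N, if the wrist force passes 120 N, or if a joint passes its speed limit or range.

## Working session

There is one attempt and no reset: what is moved stays moved. The work goes in short steps, Python scripts to look and compute and a tool call to move; the robot and the scene stay as the last step left them, time stands still between calls to the robot, and variables do not carry over. Pictures are saved under pics/ and viewed, at most 10 in all, crops included, and the job is handed in when it is done.

Besides the shell and the picture viewer there is one more tool, called after "Emit:" as name([rows], argument=value, ...), one row to a line, values as JSON. apply_moves: Moves the arm, as the interface text tells. Shift numbers are shares of 20 cm and turn numbers shares of pi rad, none past 1 either way. Its arguments: {"type":"object","properties":{"commands":{"type":"array","items":{"type":"array","items":{"type":"array","items":{"type":"number"}}}},"force":{"type":"number"}},"required":["commands"]}

```bash
mkdir -p pics; cat > h.py <<'E'
from station import arm, viewer
import numpy as np, cv2
def grab(n,f=None):
    d=viewer.grab_frame(n)
    if f: cv2.imwrite('pics/'+f,d['image'])
    np.savez(''+n+'.npz',**{k:np.array(v) for k,v in d.items()})
    return d
def ray(n,px,z):
    d=np.load(''+n+'.npz'); R=cv2.Rodrigues(d['rvec'])[0]; t=d['tvec'].reshape(3)
    c=-R.T@t; v=R.T@np.linalg.inv(d['mtx'])@np.array([px[0],px[1],1.])
    return c+v*(z-c[2])/v[2]
E
python3 - <<'E'
from h import *
a=grab('top'); b=grab('scene')
cv2.imwrite('pics/a.png',a['image']);cv2.imwrite('pics/b.png',b['image'])
print(arm.get_state())
E
```

```text
{'t': 0.1, 'q': array([ 1.44208214e+00,  3.59301732e-01,  1.11994347e-02, -3.10361670e-04,
       -1.22411625e+00, -2.88103373e-01]), 'qd': array([ 0.00090069, -0.00284368,  0.00382712,  0.00107008,  0.00104681,
       -0.00027826]), 'joint_efforts': array([-1.55193175e-03, -5.84165168e+01,  2.93751329e+01,  7.01565877e+00,
        1.01446323e-02, -4.79918594e-05]), 'eef_pos': array([0.27313326, 0.61684595, 0.24774609]), 'ee_rot': array([ 3.14014614e+00, -1.24383301e-04, -4.16923127e-01]), 'force': array([-0.16069703, -1.15093412, -0.38528234]), 'moment': array([ 0.04657841, -0.01622843, -0.02833194]), 'gripper_force': 0.0, 'width': 0.08772941857196814}
```

View pics/a.png

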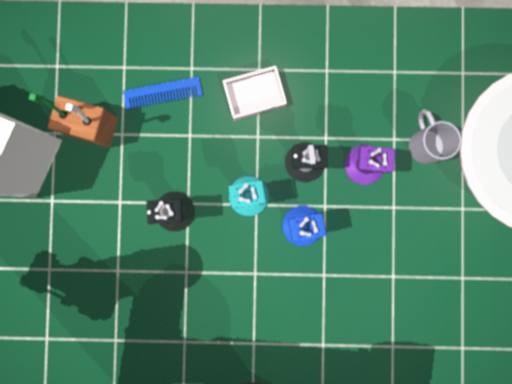

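View pics/b.png

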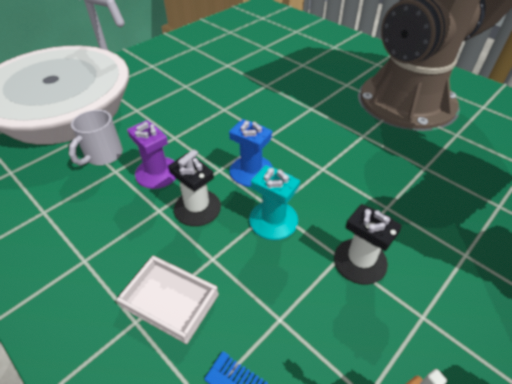

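The two black holders sit at top (308,157) and (165,210), and at scene (190,170) and (373,222). I'll enlarge both to find the razor.

```bash
python3 - <<'E'
from h import *
a=cv2.imread('pics/a.png');b=cv2.imread('pics/b.png')
f=lambda i,x,y,w=70,h=50:cv2.resize(i[y:y+h,x:x+w],(400,286),interpolation=cv2.INTER_CUBIC)
cv2.imwrite('pics/c.png',np.vstack([np.hstack([f(a,275,132),f(a,135,185)]),np.hstack([f(b,155,145),f(b,340,200)])]))
for p in [(308,157),(163,210),(247,194),(303,224),(373,160)]: print(p,ray('top',p,.105).round(3))
for p in [(192,172),(373,227)]: print(p,ray('scene',p,.105).round(3))
E
```

```text
(308, 157) [ 0.593 -0.102  0.105]
(163, 210) [0.484 0.179 0.105]
(247, 194) [0.518 0.016 0.105]
(303, 224) [ 0.462 -0.094  0.105]
(373, 160) [ 0.589 -0.228  0.105]
(192, 172) [ 0.598 -0.095  0.105]
(373, 227) [0.488 0.181 0.105]
```

View pics/c.png

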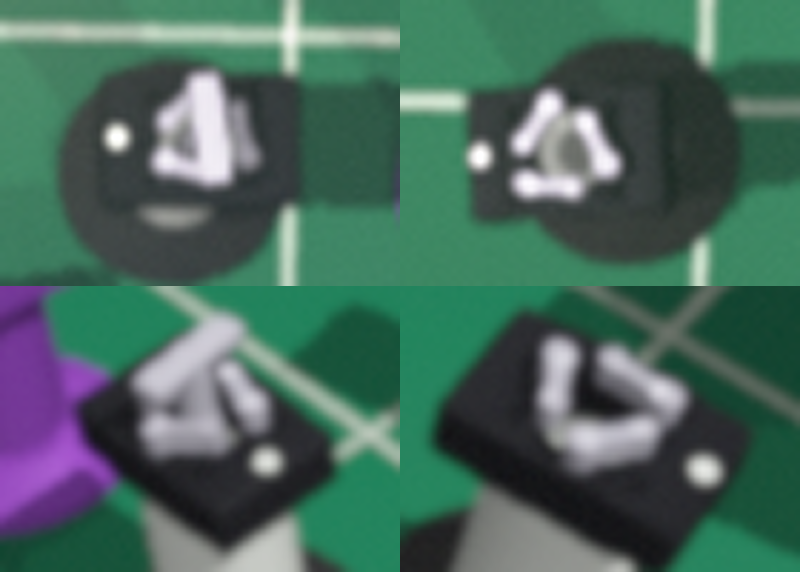

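The razor is in the holder at about (0.593,-0.10): its crossbar shows above the jaws in both views. The holder at (0.485,0.18) is empty. The dot points to world +y, so tool yaw should be about -π/2. Moving above it.

Emit:
apply_moves([
  [[-1,0.1,-0.224,0,-0.023],[-1,0.1,-0.224,0,-0.023],[-1,0.1,-0.224,0,-0.023],[-1,0.1,-0.224,0,-0.023],[-1,0.1,-0.224,0,-0.023],[-1,0.1,-0.224,0,-0.023],[-1,0.1,-0.224,0,-0.023],[-1,0.1,-0.224,0,-0.023],[-1,0.1,-0.224,0,-0.023],[-1,0.1,-0.224,0,-0.023],[-1,0.1,-0.224,0,-0.023],[-1,0.1,-0.224,0,-0.023]],
])

```text
t: 1.3
eef_pos: [0.5135, 0.0776, 0.2486]
ee_rot: [-3.141, 0.0, -1.287]
force: [2.1, 0.2, -0.4]
width: 0.0876
gripper_force: 0.0
```

Emit:
apply_moves([
  [[-1,0.1,-0.224,0,-0.023],[-1,0.1,-0.224,0,-0.023],[-1,0.1,-0.224,0,-0.023],[-1,0.1,-0.224,0,-0.023],[-1,0,0,0,0],[-1,0,0,0,0],[-1,0,0,0,0]],
])

```text
t: 2.0
eef_pos: [0.5929, -0.0992, 0.2482]
ee_rot: [3.141, 0.0, -1.572]
force: [-0.4, -0.4, -0.2]
width: 0.0876
gripper_force: 0.0
```

```bash
python3 - <<'E'
from h import *
a=grab('wrist'); cv2.imwrite('pics/d.png',cv2.resize(a['image'],(768,576),interpolation=cv2.INTER_CUBIC))
s=arm.get_state();print(s['t'],s['eef_pos'],s['ee_rot'],s['q'],s['force'],s['moment'])
E
```

```text
2.05 [ 0.59289252 -0.09868866  0.24852768] [ 3.14139734e+00  1.86790421e-04 -1.57149426e+00] [ 1.59713006e-01  2.38270970e-01 -1.57655159e-01 -2.33649529e-04
 -1.17503318e+00 -1.60320830e-01] [ 0.52828241 -0.45913341  0.5790975 ] [ 0.07577694 -0.06604951  0.01173209]
```

View pics/d.png

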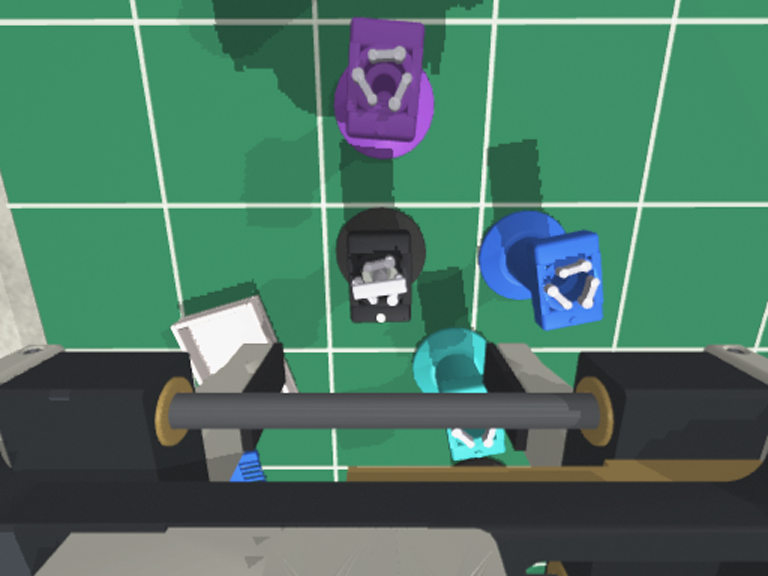

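The wrist view shows the razor's crossbar at (380,288) on the black collar. Its top face runs from (349,233) to (411,321) and the dot is at (381,317).

```bash
python3 - <<'E'
from h import *
for p in [(349,233),(410,231),(411,320),(352,322),(381,317)]: print('w',ray('wrist',(p[0]/1.5,p[1]/1.5),.105).round(4))
for p in [(100,75),(300,77),(298,207),(100,205),(117,137)]: print('t',ray('top',(275+p[0]/5.714,132+p[1]/5.714),.105).round(4))
print('s',ray('scene',(201.7,175.5),.105).round(4))
E
```

```text
w [ 0.6171 -0.1386  0.105 ]
w [ 0.5743 -0.1399  0.105 ]
w [ 0.5723 -0.0733  0.105 ]
w [ 0.6166 -0.0717  0.105 ]
w [ 0.5948 -0.0757  0.105 ]
t [ 0.6154 -0.071   0.105 ]
t [ 0.6159 -0.1394  0.105 ]
t [ 0.5713 -0.1393  0.105 ]
t [ 0.5708 -0.0717  0.105 ]
t [ 0.5942 -0.0772  0.105 ]
s [ 0.5919 -0.0774  0.105 ]
```

Emit:
apply_moves([
  [[-1,0.005,-0.035,-0.15,0],[-1,0,0,-0.15,0],[-1,0,0,-0.15,0],[-1,0,0,-0.15,0],[-1,0,0,-0.11,0],[-1,0,0,0,0],[-1,0,0,0,0]],
], force=30)

```text
t: 2.75
eef_pos: [0.5946, -0.1056, 0.1073]
ee_rot: [-3.141, -0.0, -1.571]
force: [-0.4, -0.1, 1.1]
width: 0.0876
gripper_force: 0.0
```

Emit:
apply_moves([
  [[0.6,0,0,0,0],[0.6,0,0,0,0],[0.6,0,0,0,0],[0.6,0,0,0,0],[0.6,0,0,0,0],[0.6,0,0,0,0],[0.6,0,0,0,0],[0.6,0,0,0,0]],
], force=30)

```text
t: 3.55
eef_pos: [0.5958, -0.1066, 0.1069]
ee_rot: [-3.139, -0.0, -1.572]
force: [5.1, -0.5, -2.2]
width: 0.0459
gripper_force: 29.9
```

Gripped at 45.9 mm. Turning clockwise by about 1 rad.

Emit:
apply_moves([
  [[0.6,0.006,0,0,-0.03],[0.6,0,0,0,-0.03],[0.6,0,0,0,-0.03],[0.6,0,0,0,-0.03],[0.6,0,0,0,-0.03],[0.6,0,0,0,-0.03],[0.6,0,0,0,-0.03],[0.6,0,0,0,-0.03],[0.6,0,0,0,-0.03],[0.6,0,0,0,-0.03],[0.6,0,0,0,0],[0.6,0,0,0,0]],
], force=40)

```text
t: 4.75
eef_pos: [0.5943, -0.1059, 0.1069]
ee_rot: [3.14, -0.001, -2.516]
force: [-5.9, 5.0, 7.0]
width: 0.0459
gripper_force: 39.8
```

```bash
python3 - <<'E'
from h import *
s=arm.get_state();print(s['t'],s['eef_pos'],s['ee_rot'],s['force'],s['moment'],s['joint_efforts'][5])
E
```

```text
4.75 [ 0.59427153 -0.10592546  0.10685234] [ 3.13979543e+00 -1.03481685e-03 -2.51585965e+00] [-5.94305646  4.97470079  6.9712013 ] [ 2.10387577  1.83989177 -0.15532218] 0.022144958493299782
```

Emit:
apply_moves([
  [[0.6,0,0,0,-0.02],[0.6,0,0,0,-0.02],[0.6,0,0,0,0]],
])

```text
t: 5.05
eef_pos: [0.5941, -0.1057, 0.1068]
ee_rot: [3.14, -0.001, -2.643]
force: [-6.1, 6.5, 7.6]
width: 0.0456
gripper_force: 39.8
```

```bash
cat > s.py <<'E'
from h import *
s=arm.get_state();print(s['t'],s['eef_pos'],s['ee_rot'],s['force'],s['moment'])
E
python3 s.py
```

```text
5.05 [ 0.59411821 -0.10572119  0.1068137 ] [ 3.13966845e+00 -1.46137912e-03 -2.64319236e+00] [-6.0876928   6.52366764  7.55461224] [ 2.45754216  1.96788581 -0.05338406]
```

Emit:
apply_moves([
  [[0.6,0,0,0,-0.02],[0.6,0,0,0,0]],
])

```text
t: 5.25
eef_pos: [0.5941, -0.1056, 0.1068]
ee_rot: [3.14, -0.002, -2.706]
force: [-6.8, 8.0, 8.2]
width: 0.0458
gripper_force: 39.8
```

```bash
python3 s.py
```

```text
5.25 [ 0.59405931 -0.10558978  0.10682214] [ 3.13958967e+00 -1.57997125e-03 -2.70583886e+00] [-6.78305001  8.02511544  8.21301243] [ 2.73364193  2.16619979 -0.05724409]
```

Emit:
apply_moves([
  [[0.6,0,0,0,-0.02],[0.6,0,0,0,0]],
])

```text
t: 5.45
eef_pos: [0.594, -0.1055, 0.1068]
ee_rot: [3.14, -0.002, -2.768]
force: [-6.6, 8.2, 7.3]
width: 0.0454
gripper_force: 39.9
```

```bash
python3 s.py
```

```text
5.45 [ 0.59404425 -0.10546709  0.1068395 ] [ 3.13960326e+00 -1.71011503e-03 -2.76847173e+00] [-6.57749766  8.20935504  7.33332255] [2.9852173  2.26953806 0.05153296]
```

Emit:
apply_moves([
  [[0.6,0,0,0,-0.02],[0.6,0,0,0,0]],
])

```text
t: 5.65
eef_pos: [0.594, -0.1054, 0.1068]
ee_rot: [3.14, -0.002, -2.831]
force: [-7.3, 8.7, 7.9]
width: 0.0458
gripper_force: 39.9
```

```bash
python3 s.py
```

```text
5.65 [ 0.59395182 -0.10536864  0.10679788] [ 3.13955941e+00 -1.97505759e-03 -2.83120567e+00] [-7.28795996  8.73053873  7.91763813] [3.21670287 2.37246809 0.10329144]
```

Emit:
apply_moves([
  [[0.6,0,0,0,-0.02],[0.6,0,0,0,0]],
])

```text
t: 5.85
eef_pos: [0.5939, -0.1052, 0.1068]
ee_rot: [3.14, -0.002, -2.894]
force: [-7.2, 9.7, 8.3]
width: 0.0458
gripper_force: 39.9
```

```bash
python3 s.py; python3 - <<'E'
from h import *
w=grab('wrist')['image'];b=grab('scene')['image']
cv2.imwrite('pics/e.png',np.hstack([cv2.resize(w[110:260,155:355],(400,300),interpolation=cv2.INTER_CUBIC),cv2.resize(b[120:220,120:253],(400,300),interpolation=cv2.INTER_CUBIC)]))
E
```

```text
5.85 [ 0.59394785 -0.10524134  0.10681964] [ 3.13961752e+00 -2.08345138e-03 -2.89384530e+00] [-7.20252352  9.69983897  8.339317  ] [3.40640816 2.47444586 0.22700913]
```

View pics/e.png

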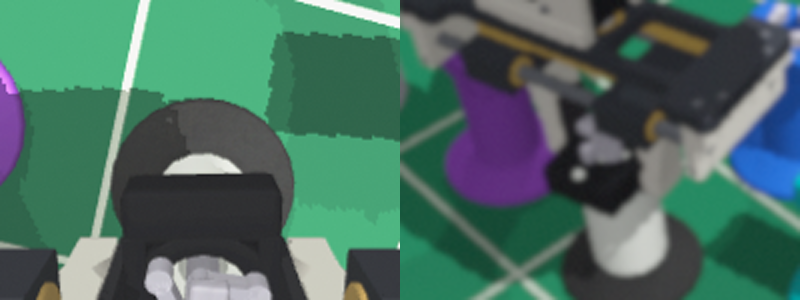

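The collar is in line with the fingers (no slip) and the jaws are closed round the handle. I'll turn a touch further, then let go and rise straight up.

Emit:
apply_moves([
  [[0.6,0,0,0,-0.015],[0.6,0,0,0,0],[0.6,0,0,0,0],[-1,0,0,0,0],[-1,0,0,0,0],[-1,0,0,0,0],[-1,0,0,0,0],[-1,0,0,0,0],[-1,0,0,0,0]],
])

```text
t: 6.85
eef_pos: [0.5955, -0.1067, 0.1065]
ee_rot: [-3.142, -0.0, -2.94]
force: [0.1, -0.3, -0.0]
width: 0.0855
gripper_force: 0.0
```

Emit:
apply_moves([
  [[-1,0,0,0.1,0],[-1,0,0,0.15,0],[-1,0,0,0.15,0],[-1,0,0,0.15,0],[-1,0,0,0.15,0],[-1,0,0,0,0],[-1,0,0,0,0]],
])

```text
t: 7.55
eef_pos: [0.5956, -0.1066, 0.2472]
ee_rot: [3.141, 0.002, -2.94]
force: [0.3, -0.3, -0.7]
width: 0.0876
gripper_force: 0.0
```

```bash
python3 s.py; python3 - <<'E'
from h import *
w=grab('wrist')['image'];b=grab('scene')['image']
cv2.imwrite('pics/f.png',np.hstack([cv2.resize(w[110:260,155:355],(400,300),interpolation=cv2.INTER_CUBIC),cv2.resize(b[130:220,130:250],(400,300),interpolation=cv2.INTER_CUBIC)]))
E
```

```text
7.55 [ 0.59563365 -0.1065596   0.24718515] [ 3.14142173e+00  1.69295973e-03 -2.93973295e+00] [ 0.33453576 -0.26950468 -0.65000948] [ 0.04658644 -0.09474833 -0.04363372]
```

View pics/f.png

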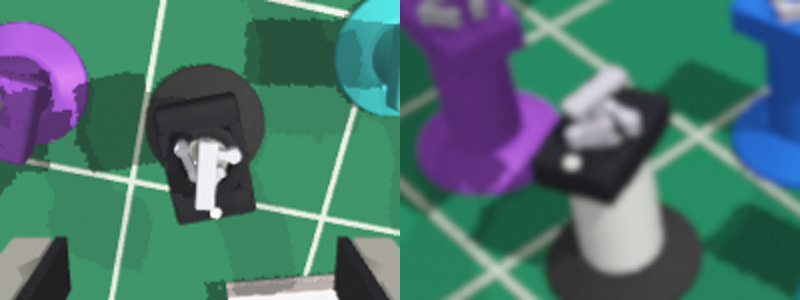

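The razor stands with its jaws closed. The collar looks to have sprung back somewhat, so I'll measure its angle and the position of the razor's head.

```bash
python3 - <<'E'
from h import *
f=lambda p,z:ray('wrist',(155+p[0]/2,110+p[1]/2),z)
c=[f(p,.105) for p in [(158,107),(235,93),(255,210),(178,223)]]
print(sum(c)/4)
for a,b in [(0,3),(1,2)]:
    v=c[b]-c[a]; print(np.linalg.norm(v),np.arctan2(v[1],v[0]), np.pi/2-np.arctan2(v[1],v[0]))
print('head',f((205,176),.13))
E
```

```text
[ 0.59421271 -0.10419103  0.105     ]
0.06696749826040559 0.3482764659061491 1.2225198608887475
0.06696390316277843 0.3898437419565757 1.1809525848383209
head [ 0.59554774 -0.10501774  0.13      ]
```

The collar now stands about 1.20 rad past its start, after the expected spring-back under jaw load. The razor's head is within 2 mm of the axis, and the spare was never approached.

```bash
python3 -c "
from station import arm
print(arm.job_done())"
```

```text
the job is handed in; nothing more can be done
None
```

I turned the razor holder's collar clockwise and let go. It now rests about 1.2 rad past where it started, with the razor upright in its closed jaws. The empty holder was not touched and the job is handed in; jaw force was not measured directly, and no verdict came back.

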